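Fit the stop blade and hold the engraving plate at its marked angle

ROBOT

A 6-joint arm with a two-finger parallel gripper is mounted at the origin on the work surface. World frame = base frame: x ahead of the robot, y to its left, z up, the work surface at z = 0. Lengths are in mm, angles in rad, forces in N, time in s.
With the tool pointing down it reaches from about 300 to 775 mm from the base axis. Payload 14.6 kg.
Tool frame: the origin (TCP) lies on the centre line of the jaws, within the pads' length; the fingertips stand manip.finger_overhang ahead of it and the grasp point (between the pads) lies 11 mm behind it (manip.finger_overhang is the distance from the TCP to the fingertips, in mm); y points along the fingers, x is the direction in which the jaws open and shut, and the axes are right-handed (so a half turn about y gives the same grasp; the last joint's range is limited). The gripper opens to 94 mm and grips with 3 to 60 N. Pads are 16 mm wide; open, the fingers measure 119 mm over their backs; the gripper's body (75 mm by 177 mm) begins 78 mm behind the grasp point.
Start: joints at [-1.194, 0.3, 1.521, -0, 1.321, -0.067], TCP at [236.148, -496.713, 213.446] pointing down, gripper open.
Joint ranges: [-3.03, 3.03], [-0.79, 2.21], [0.23, 2.52], [-1.04, 4.18], [0, 3.07], [-2.55, 2.55]. Speed limits (rad/s): [2.22, 2.22, 2.57, 3.14, 3.14, 3.14].

INTERFACE

Orientations are given as [roll, pitch, yaw] about the fixed x, y, z axes, in that order (R = Rz(yaw) Ry(pitch) Rx(roll)).
In Python, from cell import monitor, viewer, ticket, manip gives the robot as it stands.
- The arm moves only by the shell command python3 -m jog 'ROWS' [FORCE]. ROWS is JSON, a list of rows, each an object of numbers: "grip": the finger opening in cm, from 0 to 9.4; "dx", "dy", "dz": the shift along the tool's x, y, z in cm; "spin": the turn about the tool's y in degrees. In form: [{"grip": .., "dx": .., "dy": .., "dz": .., "spin": ..}, ...]. A call has 1 to 20 rows; each row is the pose to reach, as a shift and turn from the pose commanded when the call began, along the tool's axes at that moment; what a row does not reach only later rows make up. A row lasts 1/8 s, in which the tool goes at most 62.5 mm and 10.7 degrees, less where a joint would pass 70% of its speed; a pose out of reach is approached as far as the arm can. A call with a gripper value outside its range is refused whole. The fingers move at their own pace and stop on an object; FORCE is the grip in N (left out, the last holds). Time passes only in rows, so rows that repeat a pose let the fingers close. It gives the time, the measured TCP pose, the force and the opening at its end, in the units of the state.
- monitor.read_state(): the state, without advancing time (a new reading comes with each control period).
- viewer.camera(name): name is "scene" or "top" or "wrist"; returns a dict with "color" (400x640x3 uint8, red, green, blue), "vertical_fov" (degrees; the focal length in pixels is half the picture's height over the tangent of half this angle, whatever the lens; pixels are square), "cx", "cy" (the principal point, pixels), "rvec" (rotation vector, rad) and "tvec" (3), from world to camera coordinates, as OpenCV has them. Camera axes: x right, y down, z forward; pixel columns grow to the right and rows downward; lengths in mm; the calibration is good to about 2 mm. A picture is of the moment at which its call begins. There is no depth.
- ticket.sign_off(): hands the job in, once; it reports no verdict.
The state is a dict: "clock": time; "joints": joint angles; "qd": joint speeds; "effort": joint torques, N m; "eef_pos": TCP position; "eef_rot": TCP orientation; "wrist_force": force on the tool from outside, world axes, zero at the start; "moment": the same for the moment, N m; "finger_gap": finger opening in mm.
Only numpy, scipy, OpenCV 4.12 (cv2) and the standard library are available. Lean on these libraries where they do the work, as an engineer would, in place of code of your own. Each camera call takes 0.05 s, during which the arm holds its last target. There are 200 camera calls.

TASK

Take the widest of the three steel stop blades out of the wooden block and put it into the slot of the hinged engraving plate, fully down so that its shoulders sit on the slot block, and let go of it. Then swing the plate up by its bar until the plate lies in line with the index pointer at its side, and finish while still holding it there, steady: the plate drops if released. Leave the pointer and everything else where it is.

Things in the scene. Friction and masses are not known exactly. Their poses are not given: they have to be found in the camera images.
- stand: Fixed dark steel base of the tilting engraving plate, 175 x 190 mm on the bench; origin on the bench near its middle; x points horizontally from the plate's bar towards its hinge (away from the robot), z up. It may stand left or right of the robot's midline.
- plate: Hinged aluminium plate 150 x 150 x 8 mm. Origin on the level hinge axis (y), 50 mm above the bench, at x = +90 mm of the stand; it reaches 150 mm along its own -x. It starts level, axes parallel to the stand's, and swings up about +y (-x edge rises, x axis dips) to at most 1.2 rad. 0.4 to 0.8 kg, hinge free: it drops when released. A lug on its +y side is read against the pointer.
- bar: Round steel bar, 12 mm thick, 92 mm long, parallel to the hinge, 40 mm in front of the plate's free edge, carried between two arms 102 mm apart: a 34 mm gap lets a finger in from above. It turns freely in its arms, like a roller, so the tool may stay upright while the plate swings. Origin at the bar's middle, 190 mm from the hinge axis along the plate's -x, in the plate's mid-plane.
- slot (a point): Centre of the mouth of the slot, on top of the dark slot block (34 x 90 x 30 mm) that stands on the plate; 50 mm from the hinge axis towards the plate's -x and 34 mm above the plate's mid-plane; axes as the plate's. The slot is 32 mm long along y, 7 mm wide along x, 30 mm deep, with a 2 mm chamfer at its mouth.
- pointer: Index pointer: flat steel arm 152 mm long with a thin tip and brass boss, pivoting on the hinge axis 99 mm to the +y side of the plate's middle, just inside a quadrant (200 mm tall). Origin on the hinge axis, arm along its own -x. Set 0.45 to 0.85 rad above level, same axis and sense as the plate; stays by friction. The plate is right when its x axis is parallel to the pointer's.
- block: Fixed light wooden block, 50 x 250 x 40 mm, on the bench beside the stand (left or right); origin under its centre. Three slots in its top at y = -80, 0, +80 mm, long along y, each holding a stop blade upright.
- blade_wide: The widest stop blade, steel, about 0.2 kg, loose: head 66 mm wide (y), 12 mm thick (x), 40 mm tall; below it a tongue 30 mm wide, 5 mm thick, 26 mm long, its end tapered over 2 mm. Origin at the middle of the head's underside (the shoulders), z up. In any of the block's three slots, shoulders on the block's top 40 mm above the bench, axes parallel to the block's. Fits either way round.
- blade_mid: Another stop blade, head 50 mm wide, otherwise the same; stays in the block.
- blade_small: Another stop blade, head 40 mm wide, otherwise the same; stays in the block.
- ring_stand: Wooden cone for rings on a 60 mm foot, 112 mm tall; bystander; origin under its centre.
- glass_jar: Glass jar 60 mm across, 75 mm tall; bystander; origin under its centre.
- tin: Small brass tin 40 mm across, 30 mm tall, between the block and the stand; bystander; origin under its centre.
- spool: Small copper spool 34 mm across, 28 mm tall, between the block and the stand; bystander; origin under its centre.
- driver: Screwdriver 170 mm long lying at the right; bystander.
- pointer_tip (a point): Tip of the pointer, 152 mm from the hinge axis.
Mind the look-alikes: they are no part of the job. Leave any orange look-alike of the blade_wide alone.

How it is judged:
By the outcome, as a careful person would: the job done as asked, in the order asked, and still so for the second after the job is handed in, while the arm keeps its last pose, push and grip.
It also fails if it takes over 64 s, if anything falls off the work surface, if the arm or the gripper's body presses on something with over 40 N, if the wrist force passes 120 N, or if a joint passes its speed limit or range.

## Working session

There is one attempt and no reset: what is moved stays moved. The work goes in short steps, Python scripts to look and compute and a shell command to move; the robot and the scene stay as the last step left them, time stands still between calls to the robot, and variables do not carry over. Pictures are saved under pics/ and viewed, about 8 in all and at most 12, crops included, and the job is handed in when it is done.

```bash
mkdir -p pics; ls; cat > h.py <<'E'
import numpy as np, cv2, json
from cell import monitor, viewer, ticket, manip
from scipy.spatial.transform import Rotation as Ro
def shot(n,f):
    c=viewer.camera(n); cv2.imwrite('pics/'+f+'.png',c['color'][:,:,::-1])
    d={k:np.array(v).tolist() for k,v in c.items() if k!='color'}; json.dump(d,open('pics/'+f+'.json','w')); return c
def load(f): return json.load(open('pics/'+f+'.json'))
def K(d):
    f=200/np.tan(np.radians(d['vertical_fov'])/2); return np.array([[f,0,d['cx']],[0,f,d['cy']],[0,0,1]])
def proj(d,P): return cv2.projectPoints(np.array(P,float).reshape(-1,1,3),np.array(d['rvec']),np.array(d['tvec']),K(d),None)[0].reshape(-1,2)
def ray(d,uv):
    R=Ro.from_rotvec(np.ravel(d['rvec'])).as_matrix(); o=-R.T@np.ravel(d['tvec']); v=R.T@np.linalg.inv(K(d))@np.array([uv[0],uv[1],1.]); return o,v/np.linalg.norm(v)
def onz(d,uv,z):
    o,v=ray(d,uv); return o+v*(z-o[2])/v[2]
E
python3 - <<'E'
from h import *
for n in ['scene','top']: shot(n,n); d=load(n); print(n,d, ray(d,(d['cx'],d['cy'])))
print(monitor.read_state(), manip.finger_overhang)
a=cv2.imread('pics/scene.png');b=cv2.imread('pics/top.png')
E
```

```text
pics
scene {'vertical_fov': 48.18591381430026, 'cx': 315.81788859523266, 'cy': 204.809119267617, 'rvec': [1.2524265166483328, 2.2380450535234364, -0.9464546623591543], 'tvec': [300.624731432137, -254.00967745754093, 1526.1211178383987]} (array([1262.65484468,  388.11684026,  859.65683457]), array([-0.62895985, -0.36190203, -0.68806717]))
top {'vertical_fov': 52.63626393492143, 'cx': 321.03794842304563, 'cy': 202.3770222381592, 'rvec': [2.1891272581257923, -2.1684680481616754, 0.11371217941969401], 'tvec': [-18.183182362477208, 530.3934640292858, 1048.5888907674964]} (array([ 430.48595615,   -1.83081334, 1093.55612857]), array([ 0.09321075, -0.01054788, -0.99559053]))
{'clock': 0.1, 'joints': array([-1.19360567e+00,  3.00417470e-01,  1.52151345e+00, -9.58425438e-06,
        1.32071897e+00, -6.65909451e-02]), 'qd': array([-0.00095803, -0.002755  , -0.00196145, -0.00142533, -0.00134125,
        0.00129909]), 'effort': array([ 1.24575065e-03, -5.32644618e+01, -3.53283978e+01,  7.10185105e-02,
        2.34759471e-02, -6.68941084e-05]), 'eef_pos': array([ 236.06128263, -496.50916491,  212.94435835]), 'eef_rot': array([-1.57073524e+00,  1.05550469e-03, -1.12701232e+00]), 'wrist_force': array([0.2103677 , 0.43326144, 0.24716907]), 'moment': array([ 0.03871153, -0.01478873, -0.01589402]), 'finger_gap': 93.65328008152416} 8.0
```

View pics/top.png

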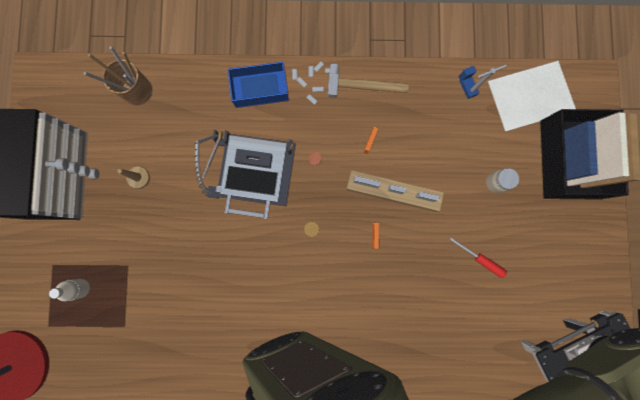

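View pics/scene.png

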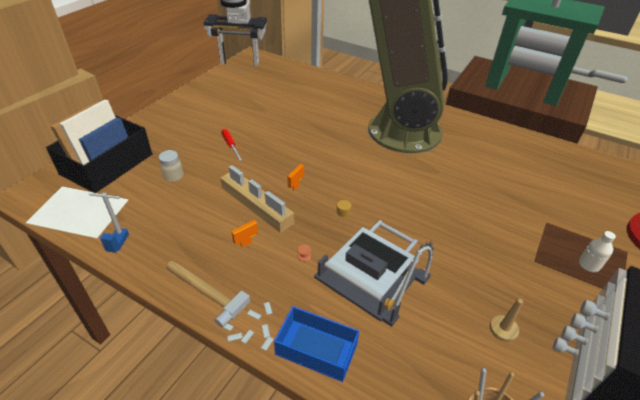

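Top: the stand is at about (257,170), the pointer and quadrant at about (208,160), and the block at (395,191). The widest blade is likely the leftmost one, at (367,182). Next I'll enlarge crops.

```bash
python3 - <<'E'
import cv2,numpy as np
b=cv2.imread('pics/top.png');a=cv2.imread('pics/scene.png')
c=cv2.resize(b[120:225,190:450],None,fx=3,fy=3,interpolation=cv2.INTER_CUBIC)
s=cv2.resize(a[160:330,215:445],None,fx=3.4,fy=3.4,interpolation=cv2.INTER_CUBIC)
cv2.imwrite('pics/c1.png',c);cv2.imwrite('pics/c2.png',s)
E
```

```text
(no output)
```

View pics/c1.png

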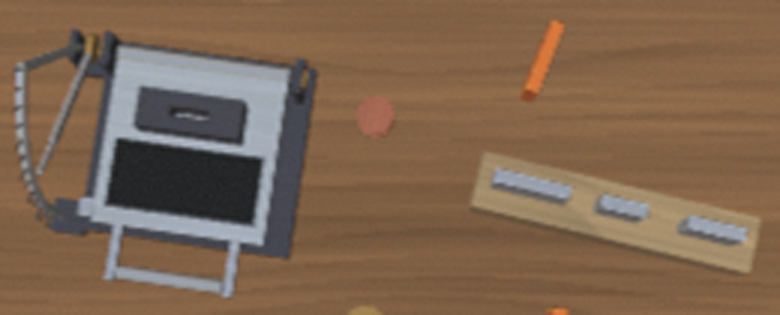

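View pics/c2.png

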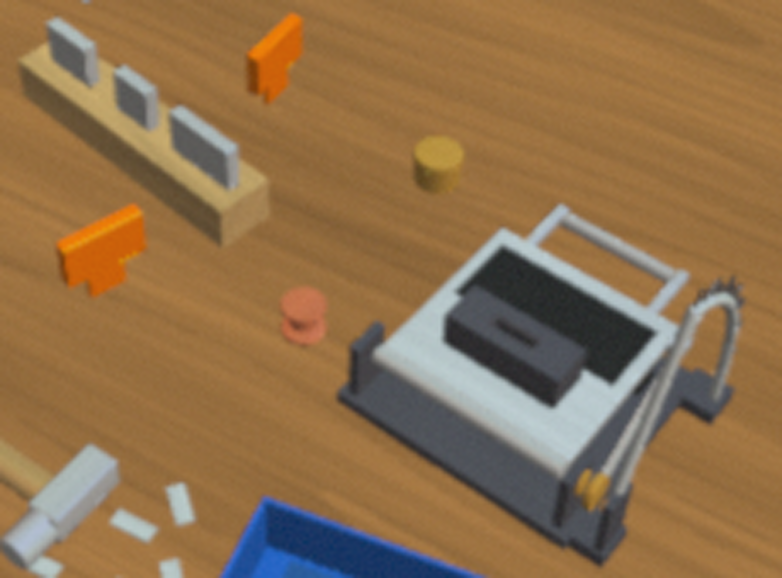

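The widest blade is the left one: its head spans crop (490,170)-(572,190), against about 68 px and 52 px for the others. The slot centre is at top-crop (189,114) and scene-crop (519,332). Next step is to fit the poses.

```bash
cat > fit.py <<'E'
from h import *
from scipy.optimize import least_squares
t,s=load('top'),load('scene')
def T(u,v): return ((u+.5)/3-.5+190,(v+.5)/3-.5+120)
def S(u,v): return ((u+.5)/3.4-.5+215,(v+.5)/3.4-.5+160)
def place(p,P):
    c,si=np.cos(p[2]),np.sin(p[2]); P=np.array(P,float); return np.c_[p[0]+c*P[:,0]-si*P[:,1],p[1]+si*P[:,0]+c*P[:,1],P[:,2]]
stand=[(t,T(113,45),(90,75,54)),(t,T(292,70),(90,-75,54)),(t,T(265,245),(-60,-75,54)),(t,T(189,114),(40,0,84)),(t,T(138,87),(57,45,84)),(t,T(245,100),(57,-45,84)),
(t,T(168.5,283),(-100,0,50)),
(s,S(503,231),(-60,-75,54)),(s,S(680,322),(-60,75,54)),(s,S(375,352),(90,-75,54)),(s,S(565,465),(90,75,54)),(s,S(519,332),(40,0,84)),(s,S(624.5,242.5),(-100,0,50))]
block=[(t,T(485,152),(25,125,40)),(t,T(760,217),(25,-125,40)),(s,S(20,64),(-25,-125,40)) if 0 else (s,S(268,183),(-25,125,40)),(s,S(223,213),(25,125,40)),(s,S(20,64),(25,-125,40)),
(t,T(533,181),(0,80,80)),(s,S(238,155),(0,113,80)),(s,S(173,110),(0,47,80))]
def fit(L,p0):
    def r(p):
        W=place(p,[l[2] for l in L]); return np.concatenate([proj(l[0],w)[0]-l[1] for l,w in zip(L,W)])
    o=least_squares(r,p0,loss='soft_l1'); return o.x,r(o.x).reshape(-1,2)
if __name__=='__main__':
    for L,p0 in((stand,(520,160,-.13)),(block,(470,-180,-.2))):
        x,r=fit(L,p0);print(x.round(3));print(r.round(1).tolist())
        print(place(x,[(40,0,84),(-100,0,50),(90,99,50)]) if L is stand else place(x,[(0,80,40),(0,0,40),(0,-80,40)]))
E
python3 fit.py
```

```text
[ 5.98665e+02  1.68032e+02 -1.23000e-01]
[[0.9, 2.3], [-1.9, 1.5], [-1.1, -0.2], [-0.7, -0.6], [-0.3, -0.5], [-0.7, -0.1], [0.2, -1.3], [-0.8, -1.9], [0.1, 0.5], [0.7, -1.1], [0.1, -0.1], [-1.3, -0.8], [-2.6, 0.7]]
[[638.36189319 163.11697423  84.        ]
 [499.42271235 180.31883537  50.        ]
 [700.14720244 255.22330171  50.        ]]
[ 564.859 -204.21  -157.312]
[[-1.5, -1.2], [-0.8, -0.2], [0.2, -1.0], [-0.7, -0.2], [-0.6, -1.5], [-1.2, 0.1], [-1.6, -1.5], [0.4, -0.7]]
[[ 583.30030861 -126.36416284   40.        ]
 [ 564.8592636  -204.20970131   40.        ]
 [ 546.41821858 -282.05523977   40.        ]]
```

```bash
cat >> h.py <<'E'
def go(x,y,z,yaw):
    s=monitor.read_state(); R=Ro.from_euler('xyz',s['eef_rot']).as_matrix()
    d=R.T@(np.array([x,y,z])-s['eef_pos'])/10; a=np.degrees((yaw-s['eef_rot'][2]+np.pi)%(2*np.pi)-np.pi)
    print('clock',s['clock'],'dx dy dz',d.round(2),'spin',round(-a,1),'pos',s['eef_pos'].round(1),s['eef_rot'].round(3),'gap',round(s['finger_gap'],1),'F',s['wrist_force'].round(1))
E
python3 -c "
from h import *
go(583.3,-126.4,190,-.233)"
```

```text
clock 0.1 dx dy dz [-18.51   2.32  47.25] spin -51.2 pos [ 236.1 -496.5  212.9] [-1.571e+00  1.000e-03 -1.127e+00] gap 93.7 F [0.2 0.4 0.2]
```

```bash
python3 -m jog '[{"grip":4,"dx":-18.5,"dy":2.3,"dz":47.3,"spin":-51.2},{"grip":4,"dx":-18.5,"dy":2.3,"dz":47.3,"spin":-51.2},{"grip":4,"dx":-18.5,"dy":2.3,"dz":47.3,"spin":-51.2},{"grip":4,"dx":-18.5,"dy":2.3,"dz":47.3,"spin":-51.2},{"grip":4,"dx":-18.5,"dy":2.3,"dz":47.3,"spin":-51.2},{"grip":4,"dx":-18.5,"dy":2.3,"dz":47.3,"spin":-51.2},{"grip":4,"dx":-18.5,"dy":2.3,"dz":47.3,"spin":-51.2},{"grip":4,"dx":-18.5,"dy":2.3,"dz":47.3,"spin":-51.2},{"grip":4,"dx":-18.5,"dy":2.3,"dz":47.3,"spin":-51.2},{"grip":4,"dx":-18.5,"dy":2.3,"dz":47.3,"spin":-51.2},{"grip":4,"dx":-18.5,"dy":2.3,"dz":47.3,"spin":-51.2},{"grip":4,"dx":-18.5,"dy":2.3,"dz":47.3,"spin":-51.2},{"grip":4,"dx":-18.5,"dy":2.3,"dz":47.3,"spin":-51.2},{"grip":4,"dx":-18.5,"dy":2.3,"dz":47.3,"spin":-51.2}]' 40
python3 -c "
from h import *
shot('wrist','w1');d=load('w1');print(d,ray(d,(320,200)))
go(583.3,-126.4,190,-.233)
print(proj(d,place) if 0 else proj(d,[(583.3,-126.4,80),(638.4,163,84)]))"
```

```text
clock: 1.85
eef_pos: [583.8, -126.9, 190.6]
eef_rot: [-1.571, -0.0, -0.234]
wrist_force: [0.5, -0.1, 0.1]
finger_gap: 40.2
{'vertical_fov': 68.19000119364156, 'cx': 325.4867828003192, 'cy': 194.73703842772883, 'rvec': [-2.8646413404290776, 0.33719048597889406, 0.042738129637190994], 'tvec': [-596.4456749637134, -9.201667029000445, 371.73778164007365]} (array([599.88803979, -54.57617465, 362.1834798 ]), array([-0.08067323, -0.26121992, -0.96190227]))
clock 1.9 dx dy dz [-0.06  0.05  0.02] spin -0.0 pos [ 583.8 -126.7  190.5] [-1.571 -0.    -0.234] gap 39.8 F [-0.7 -0.5 -0.8]
[[ 325.81399576  193.8391369 ]
 [ 307.06795895 -200.5782759 ]]
```

View pics/w1.png

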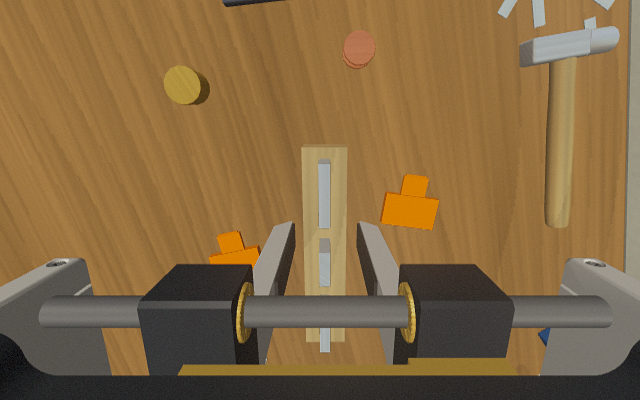

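```bash
python3 -c "
from h import *
d=load('w1');print(onz(d,(324.2,162),80),onz(d,(324.2,229.),80),onz(d,(324.2,145.5),40))
p=onz(d,(324.2,195),80);print(p)
go(p[0],p[1],53,-.233)"
```

```text
[589.11536929 -95.31639072  80.        ] [ 573.11376095 -162.04624763   80.        ] [591.76552313 -83.6716466   40.        ]
[ 581.47390193 -127.18281392   80.        ]
clock 1.9 dx dy dz [-0.22 13.75 -0.1 ] spin -0.0 pos [ 583.8 -126.7  190.5] [-1.571 -0.    -0.234] gap 39.8 F [-0.7 -0.5 -0.8]
```

```bash
python3 -m jog '[{"grip":4,"dx":-0.2,"dy":5,"dz":-0.1},{"grip":4,"dx":-0.2,"dy":10,"dz":-0.1},{"grip":4,"dx":-0.2,"dy":12.5,"dz":-0.1},{"grip":4,"dx":-0.2,"dy":13.7,"dz":-0.1},{"grip":4,"dx":-0.2,"dy":13.7,"dz":-0.1},{"grip":0.8,"dx":-0.2,"dy":13.7,"dz":-0.1},{"grip":0.8,"dx":-0.2,"dy":13.7,"dz":-0.1},{"grip":0.8,"dx":-0.2,"dy":13.7,"dz":-0.1},{"grip":0.8,"dx":-0.2,"dy":13.7,"dz":-0.1},{"grip":0.8,"dx":-0.2,"dy":13.7,"dz":-0.1},{"grip":0.8,"dx":-0.2,"dy":13.7,"dz":-0.1},{"grip":0.8,"dx":-0.2,"dy":13.7,"dz":-0.1}]' 40
python3 -c "
from h import *
go(583.8,-126.7,190,-.234)"
```

```text
clock 1.9 dx dy dz [-0.    0.05  0.  ] spin 0.0 pos [ 583.8 -126.7  190.5] [-1.571 -0.    -0.234] gap 39.8 F [-0.7 -0.5 -0.8]validation failed for argument at $[0]...
```

```bash
python3 -m jog '[{"grip":4,"dx":-0.2,"dy":5,"dz":-0.1,"spin":0},{"grip":4,"dx":-0.2,"dy":10,"dz":-0.1,"spin":0},{"grip":4,"dx":-0.2,"dy":12.5,"dz":-0.1,"spin":0},{"grip":4,"dx":-0.2,"dy":13.7,"dz":-0.1,"spin":0},{"grip":4,"dx":-0.2,"dy":13.7,"dz":-0.1,"spin":0},{"grip":0.8,"dx":-0.2,"dy":13.7,"dz":-0.1,"spin":0},{"grip":0.8,"dx":-0.2,"dy":13.7,"dz":-0.1,"spin":0},{"grip":0.8,"dx":-0.2,"dy":13.7,"dz":-0.1,"spin":0},{"grip":0.8,"dx":-0.2,"dy":13.7,"dz":-0.1,"spin":0},{"grip":0.8,"dx":-0.2,"dy":13.7,"dz":-0.1,"spin":0},{"grip":0.8,"dx":-0.2,"dy":13.7,"dz":-0.1,"spin":0},{"grip":0.8,"dx":-0.2,"dy":13.7,"dz":-0.1,"spin":0}]' 40
python3 -c "
from h import *
go(583.8,-126.7,190,-.234)"
```

```text
clock: 3.4
eef_pos: [582.0, -127.1, 54.0]
eef_rot: [-1.571, -0.001, -0.233]
wrist_force: [-1.6, 1.2, 6.9]
finger_gap: 11.7
clock 3.4 dx dy dz [  0.18 -13.6    0.08] spin 0.0 pos [ 582.  -127.1   54. ] [-1.571e+00 -1.000e-03 -2.330e-01] gap 11.7 F [-1.6  1.2  6.9]
```

```bash
python3 -m jog '[{"grip":0.8,"dx":0,"dy":-4,"dz":0,"spin":0},{"grip":0.8,"dx":0,"dy":-8,"dz":0,"spin":0},{"grip":0.8,"dx":0,"dy":-13.6,"dz":0,"spin":0},{"grip":0.8,"dx":0,"dy":-13.6,"dz":0,"spin":0}]' 40
python3 -c "
from h import *
go(629.2,88.7,190,-.123)"
```

```text
clock: 3.9
eef_pos: [583.1, -127.4, 193.5]
eef_rot: [-1.571, -0.007, -0.233]
wrist_force: [-1.1, -0.0, -1.6]
finger_gap: 11.7
clock 3.9 dx dy dz [-0.51  0.34 22.09] spin -6.3 pos [ 583.1 -127.4  193.5] [-1.571 -0.007 -0.233] gap 11.7 F [-1.1 -0.  -1.6]
```

```bash
python3 -m jog '[{"grip":0.8,"dx":-0.1,"dy":0,"dz":5,"spin":-1.5},{"grip":0.8,"dx":-0.2,"dy":0,"dz":10,"spin":-3},{"grip":0.8,"dx":-0.3,"dy":0,"dz":15,"spin":-4.5},{"grip":0.8,"dx":-0.4,"dy":0,"dz":19,"spin":-5.5},{"grip":0.8,"dx":-0.5,"dy":0,"dz":22,"spin":-6.3},{"grip":0.8,"dx":-0.5,"dy":0,"dz":22,"spin":-6.3},{"grip":0.8,"dx":-0.5,"dy":0,"dz":22,"spin":-6.3},{"grip":0.8,"dx":-0.5,"dy":0,"dz":22,"spin":-6.3},{"grip":0.8,"dx":-0.5,"dy":0,"dz":22,"spin":-6.3},{"grip":0.8,"dx":-0.5,"dy":0,"dz":22,"spin":-6.3}]' 40
python3 -c "
from h import *
shot('wrist','w2');d=load('w2')
go(629.2,88.7,190,-.123)
print(proj(d,[(638.4,163,84),(700.1,255.2,50)]).round(1))
a=cv2.imread('pics/w2.png');cv2.imwrite('pics/w2b.png',cv2.resize(a,None,fx=1.25,fy=1.25,interpolation=cv2.INTER_CUBIC))"
```

```text
clock: 5.15
eef_pos: [627.7, 87.7, 189.5]
eef_rot: [-1.571, -0.0, -0.124]
wrist_force: [0.6, -0.7, -2.7]
finger_gap: 12.0
clock 5.2 dx dy dz [ 0.14 -0.05  0.1 ] spin -0.0 pos [627.7  87.9 189.5] [-1.571 -0.    -0.124] gap 12.0 F [-0.6 -0.  -1.4]
[[327.9 114.5]
 [381.3   4.3]]
```

View pics/w2b.png

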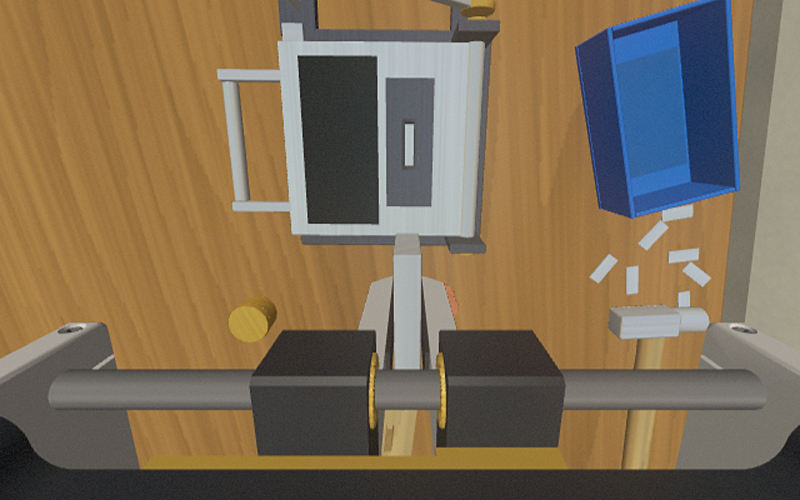

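The slot is at about (327,115) in the wrist view, against a prediction of (328,114.5). The held blade's end is at rows 237-253 of the enlarged view. I'll enlarge for a precise relative fit.

```bash
python3 -c "
from h import *
a=cv2.imread('pics/w2.png');cv2.imwrite('pics/w2c.png',cv2.resize(a[45:215,270:400],None,fx=4.5,fy=3.5,interpolation=cv2.INTER_CUBIC))"
```

```text
(no output)
```

View pics/w2c.png

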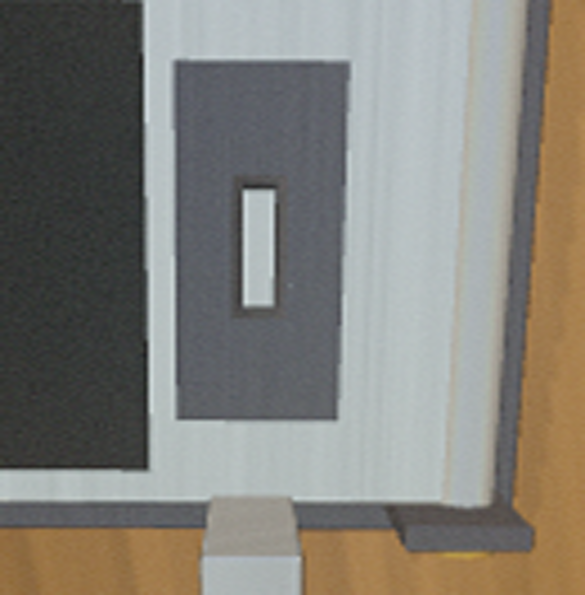

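```bash
python3 -c "
from h import *
d=load('w2')
C=lambda u,v:(270+(u+.5)/4.5-.5,45+(v+.5)/3.5-.5)
print('slot',onz(d,C(257.5,247.5),84), onz(d,C(235,178),84)-onz(d,C(280,317),84))
q=[onz(d,C(*p),84) for p in((175,60),(350,62),(338,419),(176,419))];print('blk',np.mean(q,0),np.array(q).round(1).tolist())
v=q[0]-q[3];w=q[1]-q[2];print('yaw',np.arctan2(-v[0],v[1]),np.arctan2(-w[0],w[1]))
for h,L in((215.5,((202,556),(302,556))),(175.5,((208,498),(293,498)))):
  e=[onz(d,C(*p),h) for p in L]; m=(e[0]+e[1])/2; r=m-np.array([627.7,87.9,0]); y=np.array([.1237,.9923,0]);x=np.array([.9923,-.1237,0]); print('end rel tcp: along y',r@y,'x',r@x, 'w',np.linalg.norm(e[0]-e[1]))
"
```

```text
slot [637.38968762 162.34389661  84.        ] [-4.71953191 35.61315117  0.        ]
blk [637.81405398 162.25598765  84.        ] [[627.1, 208.8, 84.0], [660.5, 204.2, 84.0], [648.7, 115.9, 84.0], [614.9, 120.1, 84.0]]
yaw -0.13674307967100588 -0.13369915078236067
end rel tcp: along y 30.818427511786965 x -0.8560505916430531 w 11.419076842771759
end rel tcp: along y 30.108257654464246 x -1.0275490328416017 w 12.190050420507742
```

```bash
python3 -c "
from h import *
go(638.6,163.7,129,-.130)"
```

```text
clock 5.2 dx dy dz [0.14 6.05 7.66] spin 0.4 pos [627.7  87.9 189.5] [-1.571 -0.    -0.124] gap 12.0 F [-0.6 -0.  -1.4]
```

```bash
python3 -m jog '[{"grip":0.8,"dx":0.1,"dy":0,"dz":3.5,"spin":0.4},{"grip":0.8,"dx":0.1,"dy":0,"dz":6,"spin":0.4},{"grip":0.8,"dx":0.1,"dy":1,"dz":7.7,"spin":0.4},{"grip":0.8,"dx":0.1,"dy":3,"dz":7.7,"spin":0.4},{"grip":0.8,"dx":0.1,"dy":5,"dz":7.7,"spin":0.4},{"grip":0.8,"dx":0.1,"dy":6,"dz":7.7,"spin":0.4},{"grip":0.8,"dx":0.1,"dy":6,"dz":7.7,"spin":0.4},{"grip":0.8,"dx":0.1,"dy":6,"dz":7.7,"spin":0.4}]' 40
python3 -c "
from h import *
shot('wrist','w3');shot('scene','s3')
go(638.6,163.7,129,-.130)
a=cv2.imread('pics/w3.png');b=cv2.imread('pics/s3.png')
A=cv2.resize(a[90:230,240:400],None,fx=2.5,fy=4,interpolation=cv2.INTER_CUBIC);B=cv2.resize(b[195:335,310:442],None,fx=3,fy=4,interpolation=cv2.INTER_CUBIC)
cv2.imwrite('pics/c3.png',np.hstack([A,B]));print(A.shape,B.shape)"
```

```text
clock: 6.2
eef_pos: [638.6, 164.5, 130.3]
eef_rot: [-1.57, -0.001, -0.13]
wrist_force: [0.3, 0.1, -0.3]
finger_gap: 12.2
clock 6.3 dx dy dz [ 0.02  0.13 -0.08] spin -0.0 pos [638.5 164.5 130.3] [-1.57e+00 -1.00e-03 -1.30e-01] gap 12.1 F [-0.2 -0.5 -1.7]
(560, 400, 3) (560, 396, 3)
```

View pics/c3.png

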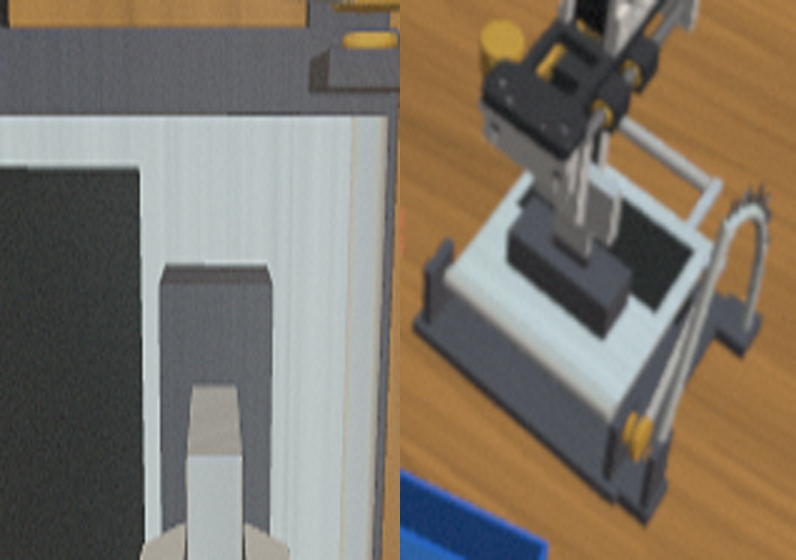

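```bash
python3 -c "
from h import *
d=load('w3')
C=lambda u,v:(240+(u+.5)/2.5-.5,90+(v+.5)/4-.5)
y=np.array([.1296,.9916,0]);x=np.array([.9916,-.1296,0]);t=np.array([638.5,164.5,0])
def f(n,h,*L):
  m=np.mean([onz(d,C(*p),h) for p in L],0)-t; print(n,'x',(m@x).round(2),'y',(m@y).round(2))
f('blkend',84,(161,283),(272,283))
f('blkL',84,(161,400));f('blkR',84,(271.5,400))
f('bot',116.3,(191,386),(236.5,386));f('top',156.3,(188,456),(242,456))
f('bl',116.3,(191,386));f('br',116.3,(236.5,386));
"
```

```text
blkend x -0.18 y 42.8
blkL x -17.05 y 20.54
blkR x 16.52 y 20.49
bot x -1.04 y 30.77
top x -0.81 y 30.87
bl x -6.91 y 30.78
br x 4.83 y 30.77
```

In both views the blade is centred over the block: its end is 12.0 mm from the block's end, as wanted, and it is about 0.7 mm off in x. I'll nudge x by +0.4 mm and start inserting.

```bash
python3 -m jog '[{"grip":0.8,"dx":0.04,"dy":0.3,"dz":0,"spin":0},{"grip":0.8,"dx":0.04,"dy":0.6,"dz":0,"spin":0},{"grip":0.8,"dx":0.04,"dy":0.9,"dz":0,"spin":0},{"grip":0.8,"dx":0.04,"dy":1.2,"dz":0,"spin":0},{"grip":0.8,"dx":0.04,"dy":1.2,"dz":0,"spin":0}]' 40
```

```text
clock: 6.92
eef_pos: [638.5, 164.4, 117.1]
eef_rot: [-1.571, 0.001, -0.13]
wrist_force: [-0.6, 0.4, -2.2]
finger_gap: 11.8
```

```bash
python3 -m jog '[{"grip":0.8,"dx":0,"dy":0.4,"dz":0,"spin":0},{"grip":0.8,"dx":0,"dy":0.8,"dz":0,"spin":0},{"grip":0.8,"dx":0,"dy":1.2,"dz":0,"spin":0},{"grip":0.8,"dx":0,"dy":1.6,"dz":0,"spin":0},{"grip":0.8,"dx":0,"dy":1.8,"dz":0,"spin":0},{"grip":0.8,"dx":0,"dy":1.9,"dz":0,"spin":0},{"grip":0.8,"dx":0,"dy":1.9,"dz":0,"spin":0}]' 40
```

```text
clock: 7.8
eef_pos: [638.6, 164.4, 98.5]
eef_rot: [-1.571, -0.0, -0.13]
wrist_force: [-0.3, 0.1, -2.2]
finger_gap: 11.8
```

```bash
python3 -m jog '[{"grip":0.8,"dx":0,"dy":0.05,"dz":0,"spin":0},{"grip":0.8,"dx":0,"dy":0.1,"dz":0,"spin":0},{"grip":0.8,"dx":0,"dy":0.1,"dz":0,"spin":0},{"grip":0.8,"dx":0,"dy":0.1,"dz":0,"spin":0}]' 40
```

```text
clock: 8.3
eef_pos: [638.7, 164.4, 97.9]
eef_rot: [-1.571, -0.0, -0.13]
wrist_force: [-3.4, -0.9, 5.1]
finger_gap: 11.5
```

```bash
python3 -m jog '[{"grip":3.5,"dx":0,"dy":0,"dz":0,"spin":0},{"grip":3.5,"dx":0,"dy":0,"dz":0,"spin":0},{"grip":3.5,"dx":0,"dy":0,"dz":0,"spin":0},{"grip":3.5,"dx":0,"dy":0,"dz":0,"spin":0},{"grip":3.5,"dx":0,"dy":-3,"dz":0,"spin":0},{"grip":3.5,"dx":0,"dy":-8,"dz":0,"spin":0},{"grip":3.5,"dx":0,"dy":-12,"dz":0,"spin":0},{"grip":3.5,"dx":0,"dy":-12,"dz":0,"spin":0},{"grip":3.5,"dx":0,"dy":-12,"dz":0,"spin":0}]' 40
python3 -c "
from h import *
go(499.4,180.3,217,-.13)"
```

```text
clock: 9.43
eef_pos: [638.3, 164.3, 216.5]
eef_rot: [-1.571, 0.001, -0.13]
wrist_force: [-0.4, -0.4, -0.5]
finger_gap: 35.3
clock 9.425 dx dy dz [-13.98  -0.04  -0.22] spin -0.0 pos [638.3 164.3 216.5] [-1.571e+00  1.000e-03 -1.300e-01] gap 35.3 F [-0.4 -0.4 -0.5]
```

```bash
python3 -m jog '[{"grip":3.5,"dx":-5,"dy":0,"dz":0,"spin":0},{"grip":3.5,"dx":-10,"dy":0,"dz":0,"spin":0},{"grip":3.5,"dx":-13.9,"dy":2,"dz":0,"spin":0},{"grip":3.5,"dx":-13.9,"dy":5,"dz":0,"spin":0},{"grip":3.5,"dx":-13.9,"dy":5,"dz":0,"spin":0},{"grip":3.5,"dx":-13.9,"dy":5,"dz":0,"spin":0},{"grip":3.5,"dx":-13.9,"dy":5,"dz":0,"spin":0}]' 40
python3 -c "
from h import *
shot('wrist','w4');d=load('w4')
go(499.9,181.1,39,-.13)
print(proj(d,[(499.9,181.1,50)]).round(1), proj(load('scene'),[(700,255,50)]),proj(load('top'),[(700,255,50)]))
s=cv2.imread('pics/scene.png');t=cv2.imread('pics/top.png');w=cv2.imread('pics/w4.png')
A=cv2.resize(s[225:320,385:440],None,fx=6,fy=6,interpolation=cv2.INTER_CUBIC)
W=cv2.resize(w,(464,290),interpolation=cv2.INTER_AREA)
T=cv2.resize(t[125:200,190:240],None,fx=3.7,fy=3.7,interpolation=cv2.INTER_CUBIC)
S2=cv2.resize(cv2.imread('pics/w4.png')[0:120,380:480],None,fx=2.3,fy=2.3,interpolation=cv2.INTER_CUBIC)
o=np.zeros((575,800,3),np.uint8);o[:570,:330]=A;o[:290,335:799]=W;o[295:295+T.shape[0],335:335+T.shape[1]]=T;o[295:571,565:795]=S2
cv2.imwrite('pics/c4.png',o)"
```

```text
clock: 10.3
eef_pos: [501.3, 182.5, 168.1]
eef_rot: [-1.57, -0.001, -0.131]
wrist_force: [0.0, 0.6, 0.4]
finger_gap: 35.0
clock 10.35 dx dy dz [-0.13 12.91 -0.16] spin -0.0 pos [501.3 182.5 168.1] [-1.57e+00 -1.00e-03 -1.31e-01] gap 35.3 F [-0.6  0.  -0.1]
[[325.  193.8]] [[390.11425245 303.13930052]] [[219.57802572 136.19161231]]
```

View pics/c4.png

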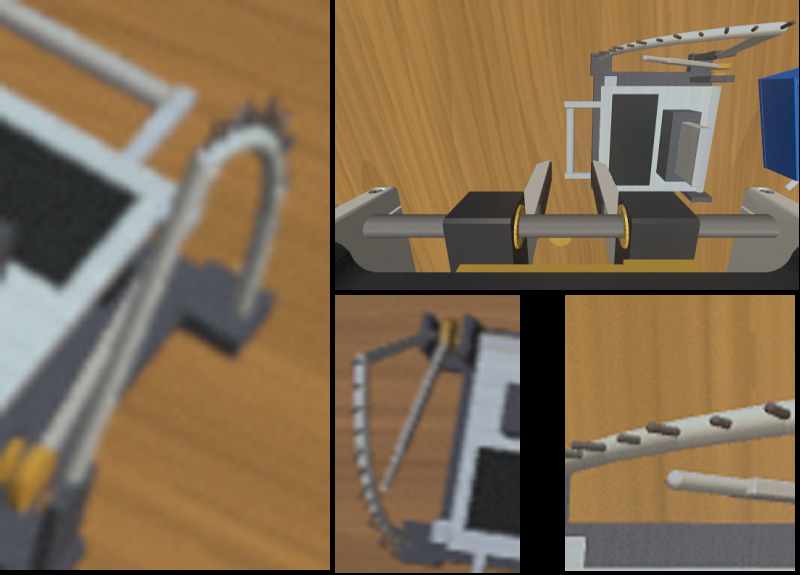

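```bash
cat > ptr.py <<'E'
from fit import *
w=load('w4'); p0=(599.0,168.2,-.131)
tip={'w':(w,(423.9+.5,80)),'t':(t,(203.2,177.4))}
pt=lambda th,r=152:(90-r*np.cos(th),99,50+r*np.sin(th))
def r(q,keys): 
    P=place((p0[0]+q[1],p0[1]+q[2],p0[2]),[pt(q[0])]);return np.concatenate([proj(tip[k][0],P)[0]-tip[k][1] for k in keys]+[[.3*q[1],.3*q[2]]])
for ks in('w','t','wt'):
    o=least_squares(r,(.6,0,0),args=(ks,));print(ks,o.x.round(3),o.fun.round(1))
for th in(.45,.55,.65,.75,.85):
    P=place(p0,[pt(th),pt(th,0),pt(th,75)])
    a=proj(s,P);print(th,'w',proj(w,P)[0].round(1),'t',proj(t,P)[0].round(1),'scene crop',((a-[385,225])*6).round(0).tolist())
E
python3 ptr.py
```

```text
w [ 0.599 -0.01  -0.55 ] [-0.  -0.  -0.  -0.2]
t [ 0.601  0.218 -0.933] [-0.2  0.   0.1 -0.3]
wt [ 0.596  0.421 -0.603] [ 0.   0.  -0.3  0.2  0.1 -0.2]
0.45 w [399.5  82.5] t [204.1 183.4] scene crop [[248.0, 125.0], [28.0, 471.0], [138.0, 297.0]]
0.55 w [415.3  80.2] t [203.1 179.6] scene crop [[245.0, 113.0], [28.0, 471.0], [136.0, 292.0]]
0.65 w [434.9  77.8] t [202.2 175.3] scene crop [[240.0, 103.0], [28.0, 471.0], [133.0, 289.0]]
0.75 w [458.5  75.3] t [201.5 170.4] scene crop [[233.0, 97.0], [28.0, 471.0], [129.0, 287.0]]
0.85 w [486.5  72.7] t [201.  165.1] scene crop [[224.0, 95.0], [28.0, 471.0], [124.0, 287.0]]
```

Pointer angle is about 0.60 rad from both the wrist view (tip at (424,80)) and the top view (tip at (203,177)). The bar is centred between the fingers at about (324,193). Now descend and grip it.

```bash
python3 -m jog '[{"grip":3.2,"dx":-0.1,"dy":4,"dz":-0.1,"spin":0},{"grip":3.2,"dx":-0.1,"dy":8,"dz":-0.1,"spin":0},{"grip":3.2,"dx":-0.1,"dy":10.5,"dz":-0.1,"spin":0},{"grip":3.2,"dx":-0.1,"dy":12.4,"dz":-0.1,"spin":0},{"grip":3.2,"dx":-0.1,"dy":12.9,"dz":-0.1,"spin":0},{"grip":3.2,"dx":-0.1,"dy":12.9,"dz":-0.1,"spin":0},{"grip":0.8,"dx":-0.1,"dy":12.9,"dz":-0.1,"spin":0},{"grip":0.8,"dx":-0.1,"dy":12.9,"dz":-0.1,"spin":0},{"grip":0.8,"dx":-0.1,"dy":12.9,"dz":-0.1,"spin":0},{"grip":0.8,"dx":-0.1,"dy":12.9,"dz":-0.1,"spin":0},{"grip":0.8,"dx":-0.1,"dy":12.9,"dz":-0.1,"spin":0},{"grip":0.8,"dx":-0.1,"dy":12.9,"dz":-0.1,"spin":0}]' 40
```

```text
clock: 11.85
eef_pos: [500.0, 181.7, 38.9]
eef_rot: [-1.57, -0.001, -0.13]
wrist_force: [0.5, -0.1, 6.1]
finger_gap: 11.1
```

```bash
python3 -m jog '[{"grip":0.8,"dx":0.02,"dy":-0.76,"dz":0,"spin":0},{"grip":0.8,"dx":0.06,"dy":-1.52,"dz":0,"spin":0},{"grip":0.8,"dx":0.14,"dy":-2.27,"dz":0,"spin":0},{"grip":0.8,"dx":0.24,"dy":-3.03,"dz":0,"spin":0},{"grip":0.8,"dx":0.38,"dy":-3.77,"dz":0,"spin":0},{"grip":0.8,"dx":0.54,"dy":-4.52,"dz":0,"spin":0},{"grip":0.8,"dx":0.74,"dy":-5.25,"dz":0,"spin":0},{"grip":0.8,"dx":0.96,"dy":-5.98,"dz":0,"spin":0},{"grip":0.8,"dx":1.22,"dy":-6.69,"dz":0,"spin":0},{"grip":0.8,"dx":1.5,"dy":-7.4,"dz":0,"spin":0},{"grip":0.8,"dx":1.81,"dy":-8.09,"dz":0,"spin":0},{"grip":0.8,"dx":2.15,"dy":-8.77,"dz":0,"spin":0},{"grip":0.8,"dx":2.51,"dy":-9.44,"dz":0,"spin":0},{"grip":0.8,"dx":2.9,"dy":-10.09,"dz":0,"spin":0},{"grip":0.8,"dx":3.32,"dy":-10.73,"dz":0,"spin":0},{"grip":0.8,"dx":3.32,"dy":-10.73,"dz":0,"spin":0},{"grip":0.8,"dx":3.32,"dy":-10.73,"dz":0,"spin":0},{"grip":0.8,"dx":3.32,"dy":-10.73,"dz":0,"spin":0}]' 40
python3 -c "
from h import *
shot('wrist','w5');shot('scene','s5');shot('top','t5')
s=monitor.read_state();p=s['eef_pos'];print(p,s['wrist_force'],s['finger_gap'],'theta z',np.arcsin((p[2]+11-50)/190))
w=cv2.imread('pics/w5.png');b=cv2.imread('pics/s5.png');t=cv2.imread('pics/t5.png')
A=cv2.resize(w[0:160,260:560],(800,427),interpolation=cv2.INTER_CUBIC)
o=np.zeros((600,800,3),np.uint8);o[:427]=A
o[430:600,:400]=cv2.resize(b[225:310,340:440],None,fx=2,fy=2)[:170,:200].repeat(1,0).repeat(2,1)
cv2.imwrite('pics/c5.png',A)"
```

```text
clock: 14.1
eef_pos: [532.3, 177.3, 145.5]
eef_rot: [-1.571, 0.001, -0.13]
wrist_force: [-1.1, 3.1, -2.1]
finger_gap: 10.7
[532.37557088 177.29338566 145.610713  ] [-1.18480036  2.12673199 -1.72025787] 10.74970600354833 theta z 0.5957250012251862
```

View pics/c5.png

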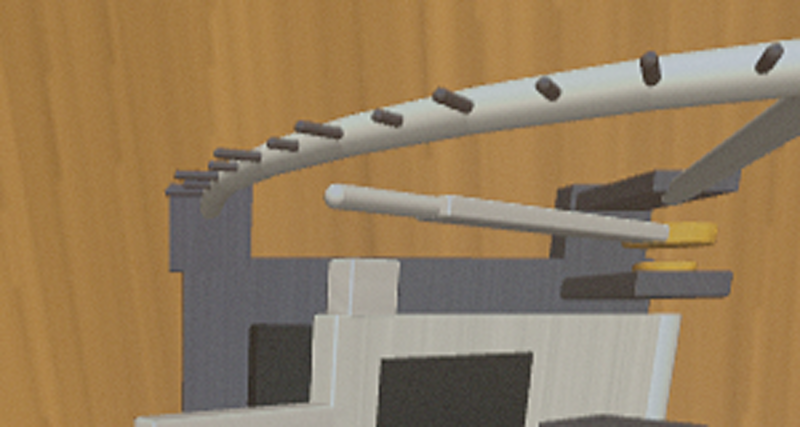

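```bash
cat > ptr2.py <<'E'
from fit import *
w=load('w5'); p0=(599.0,168.2,-.131)
C=lambda u,v:((u+.5)/2.667-.5+260,(v+.5)/2.667-.5)
def pl(th,r,n,y): return (90-r*np.cos(th)+n*np.sin(th),y,50+r*np.sin(th)+n*np.cos(th))
def back(uv): return ((uv-[260,0]+.5)*2.667).round(0).tolist()
for th in(.56,.58,.60,.62,.64):
    P=place(p0,[pl(th,152,0,99),pl(th,0,0,99),pl(th,150,4,75),pl(th,150,-4,75),pl(th,0,4,75)])
    print(th,[back(a) for a in proj(w,P)])
for nm,uv,f in(('tip',C(326,196),lambda t:pl(t,152,0,99)),('top corner',C(337,316),lambda t:pl(t,150,4,75)),('low corner',C(313,318),lambda t:pl(t,150,-4,75))):
    o=least_squares(lambda q:np.r_[proj(w,place((p0[0]+q[1],p0[1]+q[2],p0[2]),[f(q[0])]))[0]-uv,.3*q[1],.3*q[2]],(.6,0,0));print(nm,o.x.round(4))
E
python3 ptr2.py
```

```text
0.56 [[310.0, 197.0], [671.0, 233.0], [324.0, 310.0], [301.0, 310.0], [672.0, 311.0]]
0.58 [[319.0, 196.0], [671.0, 233.0], [334.0, 310.0], [309.0, 310.0], [672.0, 311.0]]
0.6 [[329.0, 194.0], [671.0, 233.0], [344.0, 310.0], [318.0, 310.0], [673.0, 311.0]]
0.62 [[340.0, 192.0], [671.0, 233.0], [354.0, 310.0], [327.0, 310.0], [673.0, 311.0]]
0.64 [[351.0, 191.0], [671.0, 233.0], [365.0, 310.0], [337.0, 310.0], [673.0, 311.0]]
tip [ 0.5939  0.0093 -0.4039]
top corner [ 0.5887 -0.19   -1.3841]
low corner [ 0.5914 -0.2593 -1.8401]
```

Tip at (326,196) gives the pointer as 0.594 rad. The plate corners at (337,316) and (313,318) give the plate as 0.589-0.591. I'll take one closer crop to confirm this, plus the scene view to check the blade seat.

```bash
python3 -c "
from h import *
w=cv2.imread('pics/w5.png');b=cv2.imread('pics/s5.png')
A=cv2.resize(w[60:135,365:420],None,fx=7.5,fy=7.5,interpolation=cv2.INTER_CUBIC)
B=cv2.resize(b[200:320,340:440],None,fx=3.8,fy=4.6,interpolation=cv2.INTER_CUBIC)
o=np.zeros((565,800,3),np.uint8);o[:A.shape[0],:A.shape[1]]=A;o[:552,418:798]=B
cv2.imwrite('pics/c6.png',o)"
```

```text
(no output)
```

View pics/c6.png

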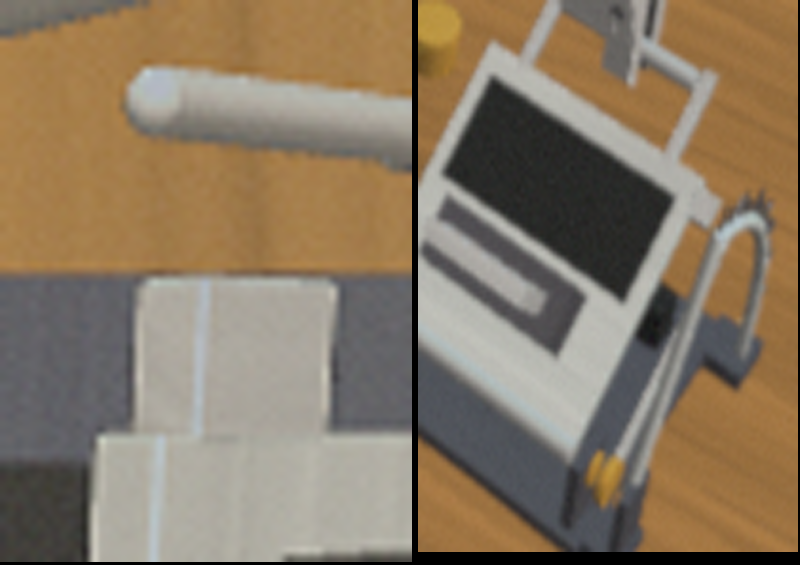

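```bash
cat >> ptr2.py <<'E'
print('--')
for nm,d,uv in(('w5',w,(385.8,72.6)),('w4',load('w4'),(428,80.5))):
  for r in(149.5,152):
    o=least_squares(lambda q:np.r_[proj(d,place((p0[0]+q[1],p0[1]+q[2],p0[2]),[pl(q[0],r,0,99)]))[0]-uv,.3*q[1],.3*q[2]],(.6,0,0));print(nm,r,o.x.round(4))
D=lambda u,v:((u+.5)/7.5-.5+365,(v+.5)/7.5-.5+60)
for n,uv in((4,D(158,436)),(-4,D(97,436))):
    o=least_squares(lambda q:np.r_[proj(w,place((p0[0]+q[1],p0[1]+q[2],p0[2]),[pl(q[0],150,n,75)]))[0]-uv,.3*q[1],.3*q[2]],(.6,0,0));print('plate',n,o.x.round(4))
E
python3 ptr2.py | sed -n '/--/,$p'
```

```text
--
w5 149.5 [ 5.983e-01 -3.000e-04  1.510e-02]
w5 152 [ 0.6139  0.0076 -0.4298]
w4 149.5 [ 0.6049 -0.0171 -0.7708]
w4 152 [ 0.617  -0.0261 -1.0892]
plate 4 [ 0.5864 -0.1527 -1.1251]
plate -4 [ 0.5937 -0.1558 -1.1445]
```

Dome centre vs dome top at r = 152 mm leaves the pointer at 0.600-0.615 rad, and the plate reads 0.590. I'll raise the plate by about 0.017 rad to the middle of that range.

```bash
python3 -m jog '[{"grip":0.8,"dx":0.09,"dy":-0.14,"dz":0,"spin":0},{"grip":0.8,"dx":0.18,"dy":-0.27,"dz":0,"spin":0},{"grip":0.8,"dx":0.18,"dy":-0.27,"dz":0,"spin":0},{"grip":0.8,"dx":0.18,"dy":-0.27,"dz":0,"spin":0},{"grip":0.8,"dx":0.18,"dy":-0.27,"dz":0,"spin":0},{"grip":0.8,"dx":0.18,"dy":-0.27,"dz":0,"spin":0}]' 40
python3 -c "
from h import *
shot('wrist','w6');shot('top','t6')
s=monitor.read_state();p=s['eef_pos'];print(p,s['wrist_force'],s['finger_gap'],'theta z',np.arcsin((p[2]+11-50)/190),abs(s['qd']).max())
w=cv2.imread('pics/w6.png');t=cv2.imread('pics/t6.png')
o=np.zeros((600,800,3),np.uint8)
A=cv2.resize(w[60:135,365:420],None,fx=7.5,fy=7.5,interpolation=cv2.INTER_CUBIC);o[:A.shape[0],:A.shape[1]]=A
B=cv2.resize(w,(380,238));o[:238,415:795]=B
B=cv2.resize(t[110:230,180:320],None,fx=2.7,fy=2.7);o[245:245+B.shape[0],415:415+B.shape[1]]=B
cv2.imwrite('pics/c7.png',o)"
```

```text
clock: 15.0
eef_pos: [534.3, 177.1, 148.4]
eef_rot: [-1.571, 0.0, -0.13]
wrist_force: [-2.3, 2.0, -1.3]
finger_gap: 11.1
[534.29333176 177.040538   148.41527483] [-2.87044429  2.43014178 -0.43298543] 10.62418015613698 theta z 0.6136677540980796 0.0019519866642220606
```

View pics/c7.png

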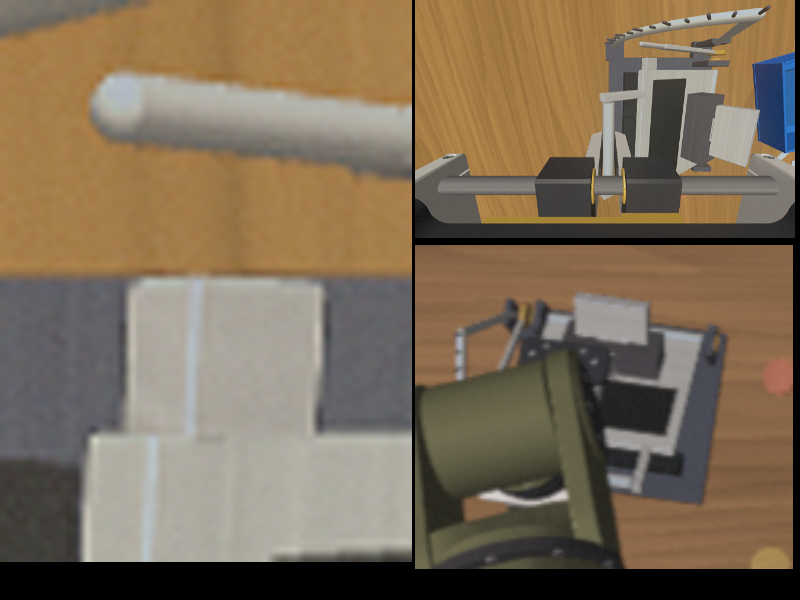

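```bash
python3 - <<'E'
from fit import *
w=load('w6'); p0=(599.0,168.2,-.131)
pl=lambda th,r,n,y:(90-r*np.cos(th)+n*np.sin(th),y,50+r*np.sin(th)+n*np.cos(th))
D=lambda u,v:((u+.5)/7.5-.5+365,(v+.5)/7.5-.5+60)
for nm,uv,r,n,y in(('ptr',D(124,104),149.5,0,99),('ptr',D(124,104),152,0,99),('plate',D(149,436),150,4,75),('plate',D(88,436),150,-4,75)):
    o=least_squares(lambda q:np.r_[proj(w,place((p0[0]+q[1],p0[1]+q[2],p0[2]),[pl(q[0],r,n,y)]))[0]-uv,.3*q[1],.3*q[2]],(.6,0,0));print(nm,r,o.x.round(4))
E
```

```text
ptr 149.5 [ 5.972e-01  5.000e-04 -2.450e-02]
ptr 152 [ 0.6134  0.0083 -0.4689]
plate 150 [ 0.6037 -0.1524 -1.1253]
plate 150 [ 0.6115 -0.1553 -1.1431]
```

```bash
python3 -m jog '[{"grip":0.8,"dx":0,"dy":0,"dz":0,"spin":0},{"grip":0.8,"dx":0,"dy":0,"dz":0,"spin":0},{"grip":0.8,"dx":0,"dy":0,"dz":0,"spin":0},{"grip":0.8,"dx":0,"dy":0,"dz":0,"spin":0}]' 40; python3 -c "
from cell import ticket;print(ticket.sign_off())"
```

```text
clock: 15.6
eef_pos: [534.3, 177.0, 148.5]
eef_rot: [-1.571, 0.0, -0.13]
wrist_force: [-3.9, 2.8, -0.9]
finger_gap: 10.8
the job is handed in; nothing more can be done
None
```

I put the widest blade in the plate's slot, released it, then swung the plate up by its bar and handed the job in at 15.6 s while still holding it. No verdict was reported.

- **Blade:** it went into the slot without resistance. I pressed it down until it met the block (about 7 N) at the expected height, then let go. Later pictures show it seated.
- **Plate angle:** my last picture puts the plate at 0.604–0.612 rad, and the height of the gripped bar gives 0.614.
- **Pointer angle:** the same picture reads 0.597 or 0.613 rad, depending on whether the 152 mm length is measured to the end of the rounded tip or to the centre of its rounding. I could not settle which, so I aimed between the two. The remaining error should be about 0.01 rad.
- **Holding:** the arm was still, gripping the bar at 40 N, with wrist force readings of about 5 N.
- **Everything else:** the pointer showed no movement beyond measurement error. I moved nothing else, but did not measure the other items again at the end.

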